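Change over the vial dryer on the electronics bench

ROBOT

A 6-joint arm with a two-finger parallel gripper is mounted at the origin on the work surface. World frame = base frame: x ahead of the robot, y to its left, z up, the work surface at z = 0. Lengths are in mm, angles in rad, forces in N, time in s.
With the tool pointing down it reaches from about 250 to 775 mm from the base axis. Payload 4 kg.
Tool frame: the origin (TCP) lies at the very end of the fingers, on their centre line; the grasp point (between the pads) lies 19 mm behind it; z points along the fingers, y is the line along which they close (so a half turn about z gives the same grasp; the last joint's range is limited). The gripper opens to 94 mm and grips with 3 to 60 N. Pads are 16 mm wide; open, the fingers measure 119 mm over their backs; the gripper's body (75 mm by 177 mm) begins 78 mm behind the grasp point.
Start: joints at [-1.227, 0.087, 1.371, -0, 1.684, -0.103], TCP at [237.645, -496.029, 205.506] pointing down, gripper open.
Joint ranges: [-3.1, 3.1], [-0.76, 2.03], [0.27, 2.55], [-1.08, 4.22], [0.17, 2.65], [-2.57, 2.57]. Speed limits (rad/s): [2.79, 2.79, 3.14, 3.14, 3.14, 3.14].

INTERFACE

Orientations are given as [roll, pitch, yaw] about the fixed x, y, z axes, in that order (R = Rz(yaw) Ry(pitch) Rx(roll)).
In Python, from workcell import arm gives the robot as it stands. The module is installed in compiled form; this text tells all that it offers.
- The arm moves only by the shell command python3 -m inch 'ROWS' [OPENING]. ROWS is text: rows parted by semicolons, each of 6 numbers parted by spaces: the shift along the tool's x, y, z in cm, then the turn, a rotation vector about the tool's x, y, z in degrees. A call has 1 to 10 rows; each row is the pose to reach, as a shift and turn from the pose commanded when the call began, along the tool's axes at that moment; what a row does not reach only later rows make up. A row lasts 1/12 s, in which the tool goes at most 41.7 mm and 7.16 degrees, less where a joint would pass 70% of its speed; a pose out of reach is approached as far as the arm can. A call with a gripper value outside its range is refused whole. OPENING is the opening, from 0 (shut) to 1 (fully open), set as the call begins (- or left out, the last holds). The fingers move at their own pace and stop on an object; the grip force is fixed at half the most. Time passes only in rows, so rows that repeat a pose let the fingers close. It gives the time, the measured TCP pose, the force, the opening and the grip force at its end, in the units of the state.
- arm.read_state(): the state, without advancing time (a new reading comes with each control period).
- arm.camera(name): name is "side" or "top"; returns a dict with "image" (420x560x3 uint8, blue, green, red), "fx", "fy", "cx", "cy" (pixels), "rvec" (rotation vector, rad) and "tvec" (3), from world to camera coordinates, as OpenCV has them. Camera axes: x right, y down, z forward; pixel columns grow to the right and rows downward; lengths in mm; the calibration is good to about 2 mm. A picture is of the moment at which its call begins. There is no depth.
- arm.sign_off(): hands the job in; it is judged then, once.
The state is a dict: "clock": time; "joints": joint angles; "qvel": joint speeds; "tau": joint torques, N m; "position": TCP position; "tool_rot": TCP orientation; "wrist_force": force on the tool from outside, world axes, zero at the start; "moment": the same for the moment, N m; "gripper_width": finger opening in mm; "finger_force": force on a finger pad.
Only numpy, scipy, OpenCV 4.12 (cv2) and the standard library are available. Lean on these libraries where they do the work, as an engineer would, in place of code of your own. Each camera call takes 0.05 s, during which the arm holds its last target. There are 200 camera calls.

TASK

Change over the vial dryer: first move every dried vial from the dark metal dryer block to the white finished rack. Then, with the dryer empty, stir the drying pellets in the steel bowl with the rod until every pellet has moved by at least half its width, and stand the rod back in its holder. Last, load every fresh vial from the black mat into the dryer. All vials and the rod end fully down in their holes and upright, and the pellets stay in the bowl; keep the gripper's fingers off the pellets, and leave the reels, tape, flux bottle and solder sucker where they are.

Things in the scene. Friction and masses are not known exactly. Their poses are not given: they have to be found in the camera images.
- dried0: capped amber glass vial, 90 mm tall: body 38 mm in diameter from the foot up to 70 mm, white screw cap 40 mm in diameter from 70 to 90 mm; 120 g, heaviest near its foot. Origin at the centre of its underside, z up along its axis. A dried vial: starts in a well of the dryer (one or two of dried0, dried1, dried2 are present)
- dried1: capped amber glass vial, 90 mm tall: body 38 mm in diameter from the foot up to 70 mm, white screw cap 40 mm in diameter from 70 to 90 mm; 120 g, heaviest near its foot. Origin at the centre of its underside, z up along its axis. A dried vial: starts in a well of the dryer (one or two of dried0, dried1, dried2 are present)
- dried2: capped amber glass vial, 90 mm tall: body 38 mm in diameter from the foot up to 70 mm, white screw cap 40 mm in diameter from 70 to 90 mm; 120 g, heaviest near its foot. Origin at the centre of its underside, z up along its axis. A dried vial: starts in a well of the dryer (one or two of dried0, dried1, dried2 are present)
- fresh0: capped amber glass vial, 90 mm tall: body 38 mm in diameter from the foot up to 70 mm, white screw cap 40 mm in diameter from 70 to 90 mm; 120 g, heaviest near its foot. Origin at the centre of its underside, z up along its axis. A fresh vial: starts standing on the black receiving mat (two or three of fresh0, fresh1, fresh2 are present)
- fresh1: capped amber glass vial, 90 mm tall: body 38 mm in diameter from the foot up to 70 mm, white screw cap 40 mm in diameter from 70 to 90 mm; 120 g, heaviest near its foot. Origin at the centre of its underside, z up along its axis. A fresh vial: starts standing on the black receiving mat (two or three of fresh0, fresh1, fresh2 are present)
- fresh2: capped amber glass vial, 90 mm tall: body 38 mm in diameter from the foot up to 70 mm, white screw cap 40 mm in diameter from 70 to 90 mm; 120 g, heaviest near its foot. Origin at the centre of its underside, z up along its axis. A fresh vial: starts standing on the black receiving mat (two or three of fresh0, fresh1, fresh2 are present)
- dryer: vial dryer, a fixed dark metal block 200 x 70 mm and 38 mm high with three wells in a row along its x (at x = -62, 0 and +62 mm, y = 0) and a grey control end 50 mm high beyond its +x end (from x = 102 to 136 mm). Origin at the centre of the block's underside. Wells are round, 42 mm in diameter, 28 mm deep (floor 10 mm above the bench), with chamfered mouths
- outrack: finished rack, a fixed white plastic block 200 x 70 mm and 38 mm high between two white end plates 50 mm high (each 12 mm thick, at x = -106 and +106 mm), with three holes just like the dryer's wells: in a row at x = -62, 0 and +62 mm, 42 mm in diameter, 28 mm deep (floor 10 mm above the bench). Origin at the centre of its underside
- pot: open steel bowl fixed to the bench, 45 mm high, with a flat floor about 68 mm across inside (7 mm above the bench) and sides that slope outwards to a rim 136 mm across; wall 4 mm. Origin at the centre of its underside
- pellet0: white glazed, slippery ceramic drying pellet, an upright cylinder 18 mm in diameter and 16 mm tall, 14 g, one of five loose on the floor of the bowl; origin at the centre of its underside (it may tip or turn when stirred)
- pellet1: white glazed, slippery ceramic drying pellet, an upright cylinder 18 mm in diameter and 16 mm tall, 14 g, one of five loose on the floor of the bowl; origin at the centre of its underside (it may tip or turn when stirred)
- pellet2: white glazed, slippery ceramic drying pellet, an upright cylinder 18 mm in diameter and 16 mm tall, 14 g, one of five loose on the floor of the bowl; origin at the centre of its underside (it may tip or turn when stirred)
- pellet3: white glazed, slippery ceramic drying pellet, an upright cylinder 18 mm in diameter and 16 mm tall, 14 g, one of five loose on the floor of the bowl; origin at the centre of its underside (it may tip or turn when stirred)
- pellet4: white glazed, slippery ceramic drying pellet, an upright cylinder 18 mm in diameter and 16 mm tall, 14 g, one of five loose on the floor of the bowl; origin at the centre of its underside (it may tip or turn when stirred)
- rod: stirring rod, 150 mm long, 70 g, starts upright in its holder: steel shank 10 mm in diameter from the tip up to 95 mm, black square handle 22 x 22 mm from 95 to 150 mm, its flats facing the rod's own x and y. Origin at the centre of the lower tip's end face, z up along the rod. Stirring pushes its tip sideways, so it needs a firm grip on the handle
- holder: rod holder fixed to the bench, a dark 60 x 60 mm block 60 mm high on a 90 x 90 x 6 mm foot. Origin at the centre of its underside. It has one upright round hole in the middle of its top, 15 mm in diameter, 50 mm deep (floor 10 mm above the bench), with a wide 5 mm chamfer at its mouth; the rod leans a little in it
- reel_a: bystander: solder reel standing on its flange, 60 mm in diameter, 42 mm tall; origin at the centre of its underside
- reel_b: bystander: solder reel standing on its flange, 60 mm in diameter, 42 mm tall; origin at the centre of its underside
- tape: bystander: roll of brown tape lying flat, 100 mm in diameter, 25 mm tall; origin at the centre of its underside
- flux: bystander: white flux bottle, 44 mm in diameter, 110 mm tall; origin at the centre of its underside
- sucker: bystander: blue solder sucker lying on the bench, 190 mm long along its x, 20 mm thick; origin on the bench under its middle
Not all that is in view belongs to the job. What is shaped like the dried1 but purple is not meant.

How it is judged:
By the outcome, as a careful person would: the job done as asked, in the order asked, and still so for the second after the job is handed in, with the robot touching nothing.
Of dried0, dried1, dried2 only 1 to 2 are there at a start; the rules pass over those that are not, and their reading is None.
Of fresh0, fresh1, fresh2 only 2 to 3 are there at a start; the rules pass over those that are not, and their reading is None.
At some moment in a run one of fresh0, fresh1, fresh2 may be knocked a few centimetres aside while the robot is not near it.
Once in a run the grip may slacken for a moment while it holds something.
It also fails if it takes over 210 s, if anything falls off the work surface, if the arm or the gripper's body presses on something with over 40 N, if the wrist force passes 120 N, or if a joint passes its speed limit or range.

## Working session

There is one attempt and no reset: what is moved stays moved. The work goes in short steps, Python scripts to look and compute and a shell command to move; the robot and the scene stay as the last step left them, time stands still between calls to the robot, and variables do not carry over. Pictures are saved under pics/ and viewed, at most 17 in all, crops included, and the job is handed in when it is done.

```bash
mkdir -p pics
cat > h.py <<'E'
import numpy as np, cv2
from workcell import arm
def cam(n,save=None):
    c=arm.camera(n); c['R']=cv2.Rodrigues(np.array(c['rvec'],float))[0]; c['t']=np.array(c['tvec'],float).ravel()
    if save: cv2.imwrite('pics/'+save,c['image'])
    return c
def ray(c,u,v,z):
    d=c['R'].T@np.array([(u-c['cx'])/c['fx'],(v-c['cy'])/c['fy'],1.]); o=-c['R'].T@c['t']
    return o+d*(z-o[2])/d[2]
def proj(c,p):
    q=c['R']@np.array(p,float)+c['t']; return np.array([c['fx']*q[0]/q[2]+c['cx'],c['fy']*q[1]/q[2]+c['cy']])
E
python3 - <<'E'
from h import *
t=cam('top','t0.png');s=cam('side','s0.png')
for c in(t,s): print(c['fx'],c['cx'],c['cy'],-c['R'].T@c['t'],c['R'][2])
st=arm.read_state();print(st)
E
```

```text
384.22371013034103 276.79991826181214 206.26152251233822 [ 443.34683811   18.82599446 1093.71601296] [ 0.1318507  -0.03177863 -0.99076007]
411.51049440765655 283.23333836918994 208.23538181336772 [306.60861671 739.9393382  648.80801071] [ 0.27302542 -0.73748384 -0.61771734]
{'clock': 0.1, 'joints': array([-1.22709896e+00,  8.78496710e-02,  1.37208992e+00, -2.13870183e-05,
        1.68357446e+00, -1.03112334e-01]), 'qvel': array([-0.00166559,  0.00054757, -0.00429634,  0.00083912, -0.00082647,
       -0.00121627]), 'tau': array([ 2.21375929e-03, -3.41250372e+01, -3.03301227e+01,  7.19752349e-02,
        3.04274890e-02, -8.61991839e-05]), 'position': array([ 237.46832522, -495.55519221,  204.4450807 ]), 'tool_rot': array([-3.13967928e+00, -1.76625576e-04,  4.46807148e-01]), 'wrist_force': array([ 0.06718259, -0.26017469, -0.18288469]), 'moment': array([ 0.06732561, -0.00737418, -0.01823807]), 'finger_force': 0.0, 'gripper_width': 93.99054533785407}
```

View pics/t0.png

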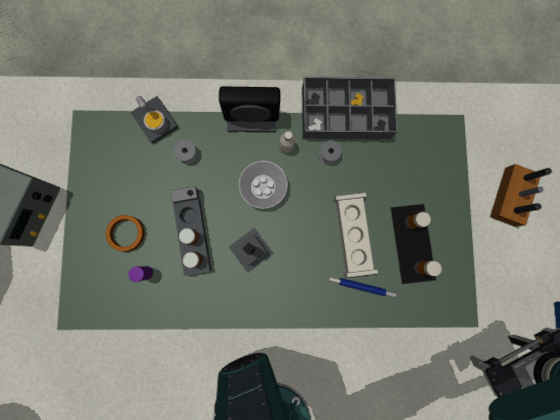

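View pics/s0.png

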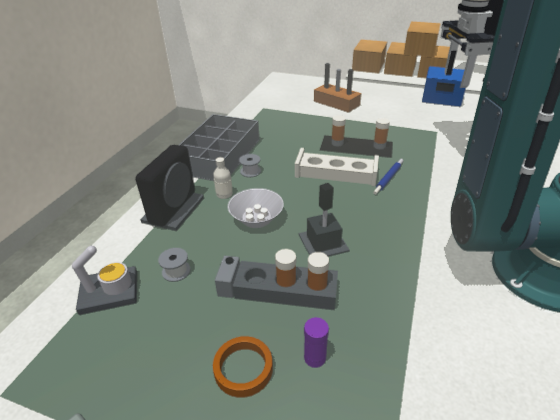

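The top view shows dried caps at about (188,236) and (191,260), the empty dryer well at (186,214), and rack holes at (352,213), (355,235) and (358,257). It also shows fresh caps at (423,220) and (434,268), the bowl at (263,186), and the rod near (255,245). Next I'll measure these.

```bash
cat > m.py <<'E'
from h import *
def blobs(c,mask,lo,hi,z):
    n,l,s,ce=cv2.connectedComponentsWithStats(mask.astype(np.uint8))
    for i in range(1,n):
        if lo<s[i,4]<hi: print(s[i].tolist(),ce[i].round(1),ray(c,*ce[i],z)[:2].round(1))
E
python3 - <<'E'
from m import *
t=cam('top');s=cam('side')
for c in(t,s):
    im=c['image'].astype(int);hsv=cv2.cvtColor(c['image'],cv2.COLOR_BGR2HSV)
    roi=np.zeros(im.shape[:2],bool)
    if c is t: roi[80:325,70:470]=1
    else: roi[110:400,100:440]=1
    print('white');blobs(c,(im.min(2)>170)&roi,12,4000,95)
    if c is t:
        print('rack holes');h=(im.min(2)<150)
        sub=np.zeros_like(roi);sub[200:270,338:374]=1;blobs(c,h&sub,40,2000,38)
a=cv2.resize(t['image'][165:290,160:290],None,fx=6,fy=4.8,interpolation=cv2.INTER_CUBIC)
a=cv2.resize(t['image'][155:285,165:285],(720,780))[:600]
b=cv2.resize(t['image'][190:290,330:450],(720,600))
cv2.imwrite('pics/a.png',cv2.resize(t['image'][155:280,165:290],(600,600)));cv2.imwrite('pics/b.png',b)
E
```

```text
white
[217, 80, 7, 5, 13] [220.2  82. ] [917.7 140.9]
[215, 86, 3, 8, 15] [216.3  89. ] [897.5 151.1]
[260, 176, 6, 6, 22] [262.5 178.6] [649.9  24.7]
[253, 179, 5, 6, 25] [255.2 181.8] [641.3  43.8]
[267, 181, 7, 6, 28] [269.8 183. ] [638.1   5.2]
[255, 188, 6, 6, 28] [257.5 190.8] [617.2  37.6]
[264, 188, 6, 6, 29] [266.7 190.6] [617.9  13.4]
[180, 229, 14, 14, 144] [186.3 235.4] [499.7 220.3]
[184, 253, 13, 14, 149] [190.  259.4] [438.5 209.1]
rack holes
[338, 200, 11, 70, 407] [341.1 244.1] [ 479.4 -192. ]
[363, 200, 11, 70, 413] [369.8 224.2] [ 534.3 -273.4]
[344, 204, 17, 17, 102] [353.5 210.1] [ 573.6 -228.8]
[347, 226, 17, 17, 94] [357.3 232.4] [ 511.7 -237.8]
[351, 249, 17, 17, 95] [360.8 255.8] [ 447.5 -245.7]
white
[206, 110, 55, 10, 285] [239.4 113. ] [ 840.3 -329.1]
[295, 148, 9, 16, 59] [299.  155.7] [ 586.3 -142.5]
[300, 153, 79, 20, 756] [340.9 162.6] [ 475.3 -142.7]
[216, 158, 8, 4, 27] [219.4 159.4] [776. -62.]
[214, 168, 12, 9, 80] [219.6 172.5] [748.   -6.5]
[194, 178, 4, 4, 13] [195.2 179.2] [790.7  38.5]
[100, 186, 53, 95, 2438] [122.6 229.8] [842.4 250.4]
[375, 186, 6, 6, 20] [377.3 188.3] [370.2 -59.3]
[241, 189, 42, 33, 871] [260.3 202.8] [606.3  76.2]
[228, 193, 12, 20, 27] [231.5 200.9] [670.2  89.9]
[276, 249, 20, 15, 239] [285.2 256. ] [498.8 215.8]
[308, 252, 21, 15, 240] [318.  259.3] [437.5 204.7]
[100, 279, 15, 4, 21] [105.7 281.2] [783.4 378.4]
```

View pics/a.png

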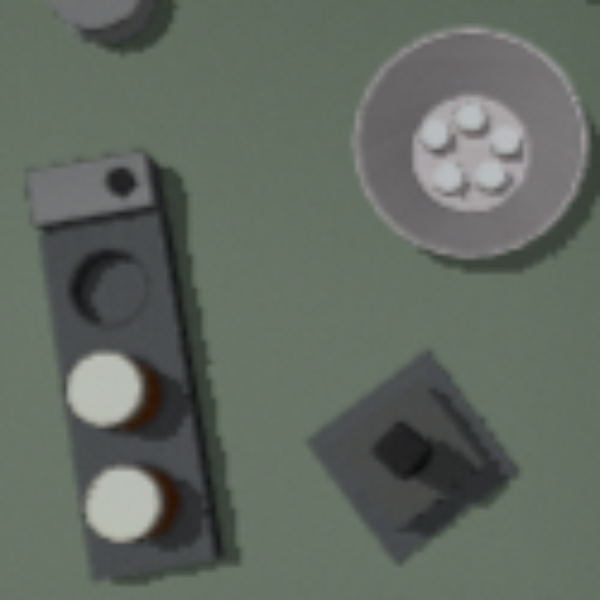

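View pics/b.png

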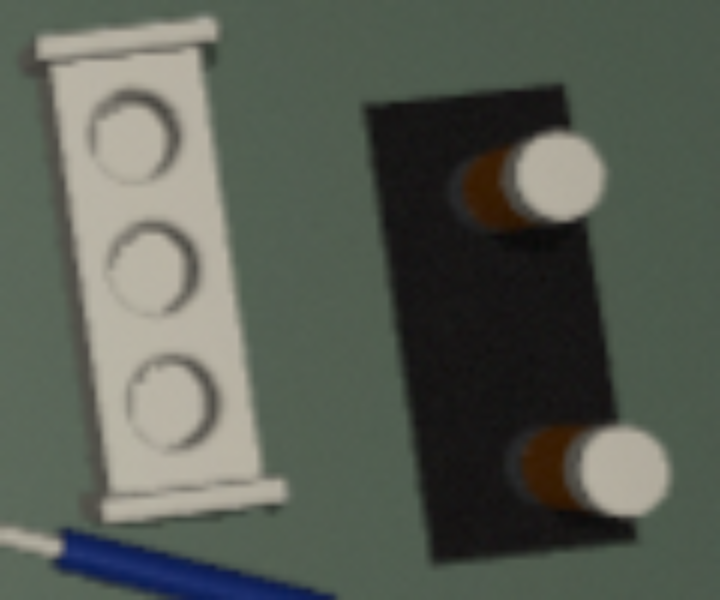

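The crops show the empty well centre at about px (187.6,214.9), the rack holes at (352.4,212.7), (355.6,234.7) and (358.7,256.7), and the rod handle top near (248.5,248). The handle is turned about 35° to the image axes.

```bash
cat > plan.py <<'E'
from h import *
from scipy.spatial.transform import Rotation as Ro
import sys
# usage: plan.py x y z yawdeg  -> shift (cm), turn (deg) in the tool axes
def plan(p,yaw):
    s=arm.read_state(); R=Ro.from_euler('xyz',s['tool_rot']); T=Ro.from_euler('xyz',[np.pi,0,np.radians(yaw)])
    print('at',s['position'].round(1),'yaw',round(np.degrees(s['tool_rot'][2]),1),'w',round(s['gripper_width'],1),'ff',round(s['finger_force'],1),'t',round(s['clock'],1))
    print('shift cm',(R.inv().apply(np.array(p)-s['position'])/10).round(2),'turn',(R.inv()*T).as_rotvec(degrees=True).round(1))
if __name__=='__main__': a=[float(v) for v in sys.argv[1:]]; plan(a[:3],a[3])
E
python3 - <<'E'
from m import *
t=cam('top');s=cam('side')
def fit(P,off):
    P=np.array(P)[:,:2]; off=np.array(off,float); o=off-off.mean(); d=(o[:,None]*(P-P.mean(0))).sum(0); d/=np.hypot(*d)
    c=P.mean(0)-d*off.mean(); print('centre',c.round(1),'yaw',np.degrees(np.arctan2(d[1],d[0])).round(1)); 
    for k in(-62,0,62): print('   ',k,(c+d*k).round(1))
H=[ray(t,u,v,38) for u,v in[(352.4,212.7),(355.6,234.7),(358.7,256.7)]]; print('rack',np.round(H,1)); fit(H,[62,0,-62])
im=t['image'].astype(int);m=(im.min(2)>100)
def cap(c,u,v,z):
    im=c['image'].astype(int);mm=(im.min(2)>110).astype(np.uint8)
    n,l,st,ce=cv2.connectedComponentsWithStats(mm);i=l[v,u];print(st[i]);return ray(c,*ce[i],z)
C=[cap(t,186,235,100),cap(t,190,259,100)];print('dried',np.round(C,1))
W=ray(t,187.6,214.9,38);print('well',W.round(1));fit([W]+C,[62,0,-62])
for u,v in[(423,219),(434,268)]: print('fresh',cap(t,u,v,90).round(1))
print('bowl',ray(t,165+(471+.5)/4.8-.5,155+(143+.5)/4.8-.5,45).round(1))
for u,v in[(311,441),(430,351),(518,471),(401,563)]: print('foot',ray(t,165+u/4.8-.5,155+v/4.8-.5,6)[:2].round(1))
# dark handle in side view
print('rod top from top view z155',ray(t,165+402/4.8-.5,155+446/4.8-.5,158).round(1))
cv2.imwrite('pics/c.png',cv2.resize(s['image'][170:260,230:370],(770,495),interpolation=cv2.INTER_CUBIC))
E
```

```text
rack [[ 566.5 -225.7   38. ]
 [ 505.3 -232.9   38. ]
 [ 445.  -239.8   38. ]]
centre [ 505.6 -232.8] yaw 6.6
    -62 [ 444.  -239.9]
    0 [ 505.6 -232.8]
    62 [ 567.2 -225.6]
[179 228  16  16 190]
[183 252  15  16 192]
dried [[499.1 219.6 100. ]
 [438.2 208.1 100. ]]
well [559.1 229.9  38. ]
centre [498.8 219.2] yaw 10.2
    -62 [437.8 208.2]
    0 [498.8 219.2]
    62 [559.8 230.2]
[416 212  15  15 168]
fresh [ 544.4 -402.2   90. ]
[427 261  15  15 179]
fresh [ 415.3 -423.9   90. ]
bowl [643.9  24.2  45. ]
foot [474.1 117.5]
foot [526.9  48.3]
foot [456.6  -3.6]
foot [403.6  64.3]
rod top from top view z155 [467.3  58.  158. ]
```

View pics/c.png

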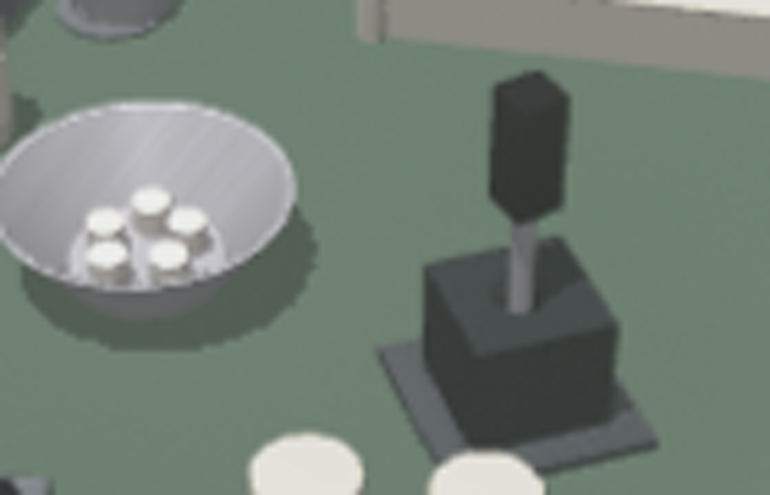

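The side crop shows the rod leaning slightly, with its handle at crop (530,145), and the pellets in the bowl near (105–190, 205–260). I'll start with the dried vials.

```bash
python3 plan.py 499 219.5 215 10
```

```text
at [ 237.6 -495.9  205.1] yaw 25.6 w 94.2 ff 0.0 t 0.3
shift cm [ 54.49 -53.22  -0.95] turn [-0.   0.  15.6]
```

```bash
r='54.5 -53.2 -1 0 0 15.6'; python3 -m inch '54.5 -53.2 -1 0 0 15.6;54.5 -53.2 -1 0 0 15.6;54.5 -53.2 -1 0 0 15.6;54.5 -53.2 -1 0 0 15.6;54.5 -53.2 -1 0 0 15.6;54.5 -53.2 -1 0 0 15.6;54.5 -53.2 -1 0 0 15.6;54.5 -53.2 -1 0 0 15.6;54.5 -53.2 -1 0 0 15.6;54.5 -53.2 -1 0 0 15.6' 1; python3 plan.py 499 219.5 215 10
```

```text
clock: 1.13
position: [380.9, -102.8, 211.3]
tool_rot: [3.141, -0.001, 0.174]
wrist_force: [1.7, -0.6, -0.3]
gripper_width: 93.6
finger_force: 0.0
at [ 380.9 -102.8  211.3] yaw 10.0 w 93.6 ff 0.0 t 1.1
shift cm [ 17.21 -29.7   -0.38] turn [ 0.  -0.1 -0. ]
```

```bash
python3 -m inch '17.2 -29.7 0 0 0 0;17.2 -29.7 0 0 0 0;17.2 -29.7 0 0 0 0;17.2 -29.7 0 0 0 0;17.2 -29.7 0 0 0 0;17.2 -29.7 0 0 0 0;17.2 -29.7 0 0 0 0;17.2 -29.7 0 0 0 0;17.2 -29.7 0 0 0 0;17.2 -29.7 0 0 0 0' >/dev/null;  python3 plan.py 499.1 219.5 48 10
python3 - <<'E'
from m import *
t=cam('top')
print(ray(t,186,235,100))
E
```

```text
at [498.6 219.9 209.9] yaw 10.2 w 94.2 ff 0.0 t 2.0
shift cm [ 0.07  0.05 16.19] turn [0.  0.1 0.2]
[500.43130934 220.07038437 100.        ]
```

```bash
python3 -m inch '0 0 4 0 0 0;0 0 8 0 0 0;0 0 11 0 0 0;0 0 13 0 0 0;0 0 14.5 0 0 0;0 0 15.5 0 0 0;0 0 16.2 0 0 0;0 0 16.2 0 0 0;0 0 16.2 0 0 0'
python3 -m inch '0 0 0 0 0 0;0 0 0 0 0 0;0 0 0 0 0 0;0 0 0 0 0 0;0 0 0 0 0 0;0 0 0 0 0 0;0 0 0 0 0 0;0 0 0 0 0 0;0 0 0 0 0 0;0 0 0 0 0 0' 0.25
python3 plan.py 499 219.5 48 10
```

```text
clock: 2.77
position: [499.1, 217.0, 49.8]
tool_rot: [3.141, -0.001, 0.174]
wrist_force: [0.1, -0.0, -0.0]
gripper_width: 94.0
finger_force: 0.0
clock: 3.6
position: [498.5, 217.7, 48.9]
tool_rot: [-3.142, 0.0, 0.175]
wrist_force: [-0.6, 0.5, 0.1]
gripper_width: 39.1
finger_force: 30.0
at [498.5 217.7  48.9] yaw 10.0 w 39.1 ff 30.0 t 3.6
shift cm [ 0.08 -0.17  0.09] turn [-0.  0.  0.]
```

```bash
python3 -m inch '0 0 -0.5 0 0 0;0 0 -1.5 0 0 0;0 0 -3 0 0 0;0 0 -5 0 0 0;0 0 -8 0 0 0;0 0 -11 0 0 0;0 0 -14 0 0 0;0 0 -16.5 0 0 0;0 0 -18 0 0 0;0 0 -18 0 0 0' >/dev/null
python3 plan.py 567.2 -225.6 228 6.6
```

```text
at [500.6 218.2 234.9] yaw 10.0 w 39.4 ff 30.0 t 4.4
shift cm [-1.15 44.86  0.63] turn [-0.1 -0.6  3.4]
```

```bash
python3 -m inch '0 1 0 0 0 0;0 3 0 0 0 0;-0.1 6 0 0 0 0;-0.2 10 0 0 0 1;-0.4 14 0 0 0 1;-0.5 18 0 0 0 1;-0.6 22 0 0 0 2;-0.7 26 0 0 0 2;-0.8 29 0 0 0 3;-0.9 32 0 0 0 3.4' >/dev/null
python3 -m inch '0 3 0 0 0 0;0 6 0 0 0 0;-0.1 8 0 0 0 0;-0.1 10 0 0 0 0;-0.1 11 0 0 0 0;-0.2 12 0 0 0 0;-0.2 12.5 0 0 0 0;-0.2 12.8 0 0 0 0;-0.2 12.8 0 0 0 0;-0.2 12.8 0 0 0 0' >/dev/null
python3 plan.py 567.2 -225.6 52 6.6
python3 - <<'E'
from m import *
t=cam('top');s=cam('side')
im=t['image'].astype(int);hsv=cv2.cvtColor(t['image'],cv2.COLOR_BGR2HSV)
cv2.imwrite('pics/d.png',np.hstack([cv2.resize(t['image'][180:280,320:400],(400,500)),cv2.resize(s['image'][80:200,280:400],(400,500))[:,:400]]))
E
```

```text
at [ 558.1 -225.7  229. ] yaw 6.7 w 39.2 ff 30.0 t 6.1
shift cm [ 0.91  0.1  17.7 ] turn [-0.  -0.   0.1]
```

View pics/d.png

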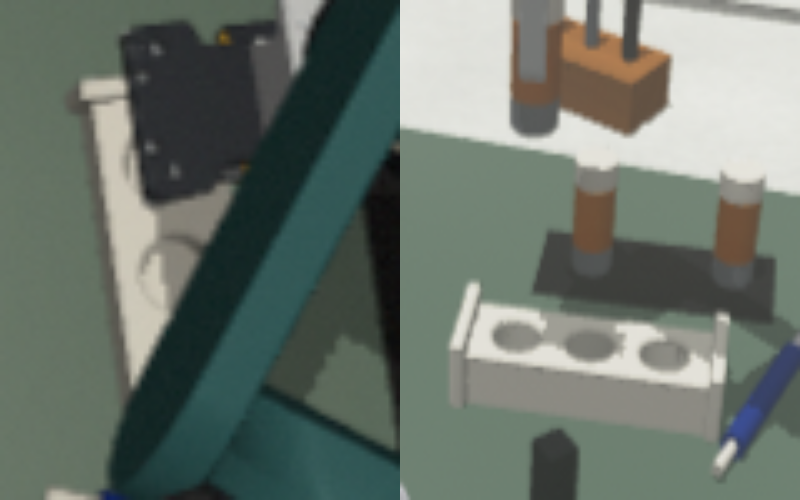

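The vial hangs upright, with its foot at crop (533,125). In the side crop the rack holes sit at (517,336), (591,345) and (664,354).

```bash
python3 -m inch '0.5 0 3 0 0 0;0.9 0 7 0 0 0;0.9 0 11 0 0 0;0.9 0 13 0 0 0;0.9 0 14 0 0 0;0.9 0 14.3 0 0 0;0.9 0 14.3 0 0 0;0.9 0 14.3 0 0 0' >/dev/null
python3 plan.py 567.2 -225.6 52 6.6
python3 - <<'E'
from m import *
s=cam('side')
for u,v in[(517,336),(591,345),(664,354)]: print(ray(s,280+(u-400+.5)/3.333-.5,80+(v+.5)/4.167-.5,38).round(1))
print(proj(s,(567,-225.6,43)))
cv2.imwrite('pics/e.png',cv2.resize(s['image'][100:190,285:385],(660,594),interpolation=cv2.INTER_CUBIC))
E
```

```text
at [ 568.4 -226.    88.5] yaw 6.6 w 39.5 ff 30.0 t 6.9
shift cm [-0.13 -0.06  3.65] turn [ 0.1 -0.2  0. ]
[ 565.3 -223.1   38. ]
[ 503.4 -231.    38. ]
[ 443.4 -238.6   38. ]
[314.48073012 158.18147023]
```

View pics/e.png

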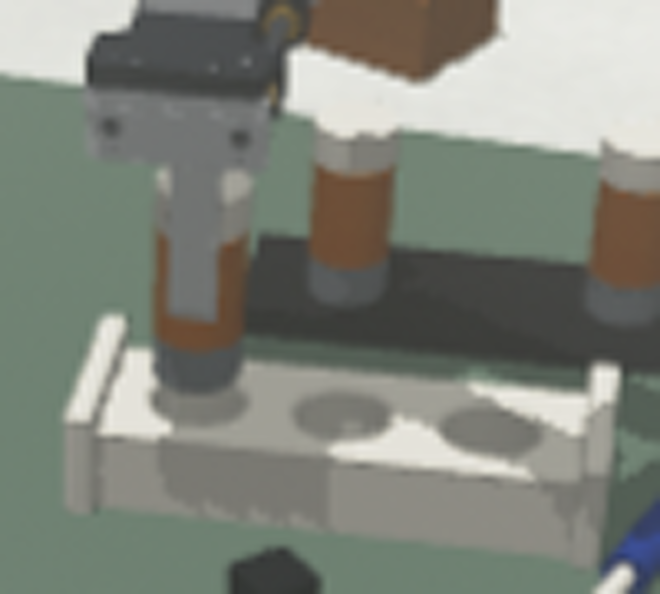

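The vial foot (crop 198,385) sits straight above the first rack hole (200,402). I'll lower it.

```bash
python3 -m inch '-0.1 -0.05 0.4 0 0 0;-0.15 -0.1 1 0 0 0;-0.15 -0.1 1.5 0 0 0;-0.15 -0.1 2 0 0 0;-0.15 -0.1 2.5 0 0 0;-0.15 -0.1 3 0 0 0;-0.15 -0.1 3.5 0 0 0;-0.15 -0.1 3.9 0 0 0;-0.15 -0.1 3.9 0 0 0;-0.15 -0.1 3.9 0 0 0'; python3 plan.py 566.2 -225 48.8 6.6
```

```text
clock: 7.75
position: [566.2, -224.5, 48.5]
tool_rot: [3.141, -0.002, 0.115]
wrist_force: [-0.5, -0.3, 4.7]
gripper_width: 39.8
finger_force: 30.0
at [ 566.2 -224.5   48.5] yaw 6.6 w 39.8 ff 30.0 t 7.8
shift cm [-0.01  0.05 -0.03] turn [ 0.  -0.1  0. ]
```

```bash
python3 -m inch '0 0 0 0 0 0;0 0 0 0 0 0;0 0 0 0 0 0;0 0 0 0 0 0;0 0 0 0 0 0;0 0 0 0 0 0;0 0 0 0 0 0' 1 >/dev/null;  python3 -m inch '0 0 -1 0 0 0;0 0 -3 0 0 0;0 0 -6 0 0 0;0 0 -10 0 0 0;0 0 -14 0 0 0;0 0 -17 0 0 0;0 0 -17 0 0 0;0 0 -17 0 0 0'; python3 plan.py 438 208.2 215 10
```

```text
clock: 9.0
position: [566.6, -225.2, 221.2]
tool_rot: [3.137, -0.006, 0.115]
wrist_force: [0.2, -0.3, -0.3]
gripper_width: 93.9
finger_force: 0.0
at [ 566.6 -225.2  221.2] yaw 6.6 w 93.9 ff 0.0 t 9.0
shift cm [ -7.79 -44.54   0.39] turn [ 0.2 -0.3 -3.4]
```

```bash
python3 -m inch '-7.8 -44.5 0 0 0 -3.4;-7.8 -44.5 0 0 0 -3.4;-7.8 -44.5 0 0 0 -3.4;-7.8 -44.5 0 0 0 -3.4;-7.8 -44.5 0 0 0 -3.4;-7.8 -44.5 0 0 0 -3.4;-7.8 -44.5 0 0 0 -3.4;-7.8 -44.5 0 0 0 -3.4;-7.8 -44.5 0 0 0 -3.4;-7.8 -44.5 0 0 0 -3.4' >/dev/null; python3 plan.py 438 208.2 215 10
```

```text
at [444.7 176.2 215.1] yaw 10.0 w 93.9 ff 0.0 t 9.8
shift cm [-0.11 -3.26  0.01] turn [ 0.   0.2 -0. ]
```

```bash
python3 -m inch '0 -2 0 0 0 0;0 -2 0 0 0 0;0 -2 0 0 0 0;0 -2 0 0 0 0' >/dev/null; python3 plan.py 438 208.2 48.5 10
```

```text
at [442.9 193.6 215.7] yaw 10.0 w 94.0 ff 0.0 t 10.2
shift cm [-0.19 -1.54 16.72] turn [ 0.1  0.1 -0. ]
```

```bash
python3 -m inch '-0.2 -1.5 0 0 0 0;-0.2 -1.5 4 0 0 0;-0.2 -1.5 8 0 0 0;-0.2 -1.5 11 0 0 0;-0.2 -1.5 13 0 0 0;-0.2 -1.5 15 0 0 0;-0.2 -1.5 16 0 0 0;-0.2 -1.5 16.7 0 0 0;-0.2 -1.5 16.7 0 0 0;-0.2 -1.5 16.7 0 0 0' 
python3 -m inch '0 0 0 0 0 0;0 0 0 0 0 0;0 0 0 0 0 0;0 0 0 0 0 0;0 0 0 0 0 0;0 0 0 0 0 0;0 0 0 0 0 0;0 0 0 0 0 0;0 0 0 0 0 0;0 0 0 0 0 0' 0.25
python3 -m inch '0 0 -0.5 0 0 0;0 0 -1.5 0 0 0;0 0 -3 0 0 0;0 0 -5 0 0 0;0 0 -8 0 0 0;0 0 -11 0 0 0;0 0 -14 0 0 0;0 0 -16.5 0 0 0;0 0 -18 0 0 0;0 0 -18 0 0 0' >/dev/null
python3 plan.py 504.5 -232 228 6.6
```

```text
clock: 11.0
position: [439.4, 208.5, 50.6]
tool_rot: [3.142, -0.001, 0.173]
wrist_force: [0.6, -0.7, 0.8]
gripper_width: 93.9
finger_force: 0.0
clock: 11.83
position: [438.6, 208.9, 49.9]
tool_rot: [3.141, 0.0, 0.175]
wrist_force: [0.6, -0.0, -1.5]
gripper_width: 39.5
finger_force: 30.0
at [440.6 209.6 235.5] yaw 10.0 w 39.1 ff 30.0 t 12.7
shift cm [-1.39 44.6   0.68] turn [-0.1 -0.5  3.4]
```

```bash
python3 -m inch '0 1 0 0 0 0;-0.1 3 0 0 0 0;-0.2 6 0 0 0 0;-0.3 10 0 0 0 1;-0.4 14 0 0 0 1;-0.6 18 0 0 0 1;-0.8 22 0 0 0 2;-1 26 0 0 0 2;-1.2 29 0 0 0 3;-1.4 32 0 0 0 3.4' >/dev/null
python3 -m inch '0.1 3 0 0 0 0;0.2 6 0 0 0 0;0.3 8 0 0 0 0;0.5 10 0 0 0 0;0.6 11 0 0 0 0;0.7 12 0 0 0 0;0.8 12.5 0 0 0 0;0.8 12.5 0 0 0 0;0.8 12.5 0 0 0 0;0.8 12.5 0 0 0 0' >/dev/null
python3 plan.py 504.5 -232 90 6.6
```

```text
at [ 502.8 -231.   230.1] yaw 6.7 w 39.4 ff 30.0 t 14.3
shift cm [ 0.16  0.13 14.01] turn [-0.  -0.   0.1]
```

```bash
python3 -m inch '0.15 0.1 3 0 0 0;0.15 0.1 7 0 0 0;0.15 0.1 11 0 0 0;0.15 0.1 13 0 0 0;0.15 0.1 14 0 0 0;0.15 0.1 14 0 0 0;0.15 0.1 14 0 0 0' >/dev/null
python3 plan.py 504.5 -232 50 6.6
```

```text
at [ 505.1 -232.6   91.1] yaw 6.6 w 39.4 ff 30.0 t 14.9
shift cm [-0.06 -0.07  4.11] turn [ 0.1 -0.1  0. ]
```

```bash
python3 -m inch '-0.05 -0.05 0.4 0 0 0;-0.05 -0.05 1 0 0 0;-0.05 -0.05 1.5 0 0 0;-0.05 -0.05 2 0 0 0;-0.05 -0.05 2.5 0 0 0;-0.05 -0.05 3 0 0 0;-0.05 -0.05 3.5 0 0 0;-0.05 -0.05 3.8 0 0 0;-0.05 -0.05 4.1 0 0 0;-0.05 -0.05 4.1 0 0 0'; python3 plan.py 504.5 -232 50 6.6
```

```text
clock: 15.75
position: [504.8, -232.4, 50.0]
tool_rot: [3.141, -0.002, 0.115]
wrist_force: [2.0, 1.1, 3.5]
gripper_width: 39.5
finger_force: 30.0
at [ 504.8 -232.4   50. ] yaw 6.6 w 39.5 ff 30.0 t 15.8
shift cm [-0.03 -0.04 -0.  ] turn [ 0.  -0.1  0. ]
```

```bash
python3 -m inch '0 0 0 0 0 0;0 0 0 0 0 0;0 0 0 0 0 0;0 0 0 0 0 0;0 0 0 0 0 0;0 0 0 0 0 0;0 0 0 0 0 0' 1 >/dev/null;  python3 -m inch '0 0 -1 0 0 0;0 0 -3 0 0 0;0 0 -6 0 0 0;0 0 -10 0 0 0;0 0 -14 0 0 0;0 0 -18 0 0 0;0 0 -20 0 0 0;0 0 -20 0 0 0'
python3 - <<'E'
from m import *
t=cam('top');s=cam('side','s2.png')
a=cv2.resize(t['image'][225:275,225:275],(500,500),interpolation=cv2.INTER_CUBIC);b=cv2.resize(s['image'][180:250,300:350],(357,500),interpolation=cv2.INTER_CUBIC)
cv2.imwrite('pics/f.png',cv2.convertScaleAbs(np.hstack([a,b]),alpha=2.2))
hs=cv2.resize(s['image'][110:200,280:400],(800,600));cv2.imwrite('pics/g.png',hs)
E
```

```text
clock: 17.0
position: [506.1, -233.6, 257.5]
tool_rot: [3.133, -0.011, 0.115]
wrist_force: [0.5, 0.7, 0.5]
gripper_width: 94.0
finger_force: 0.0
```

View pics/f.png

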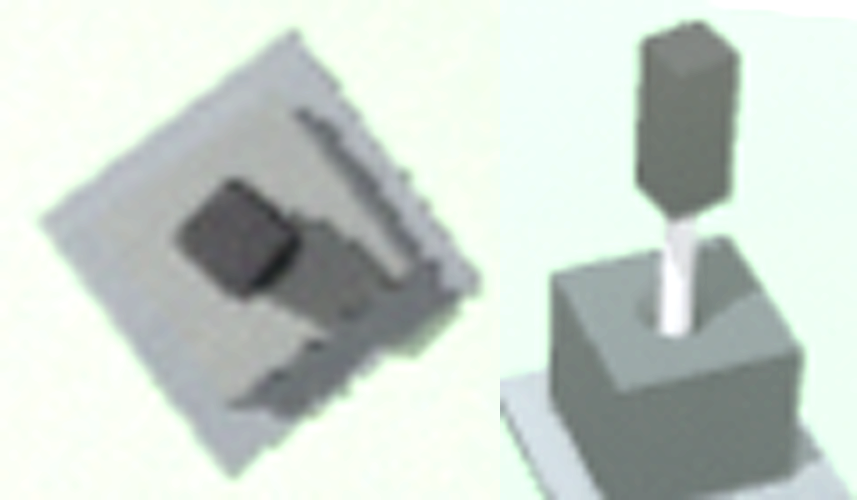

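View pics/g.png

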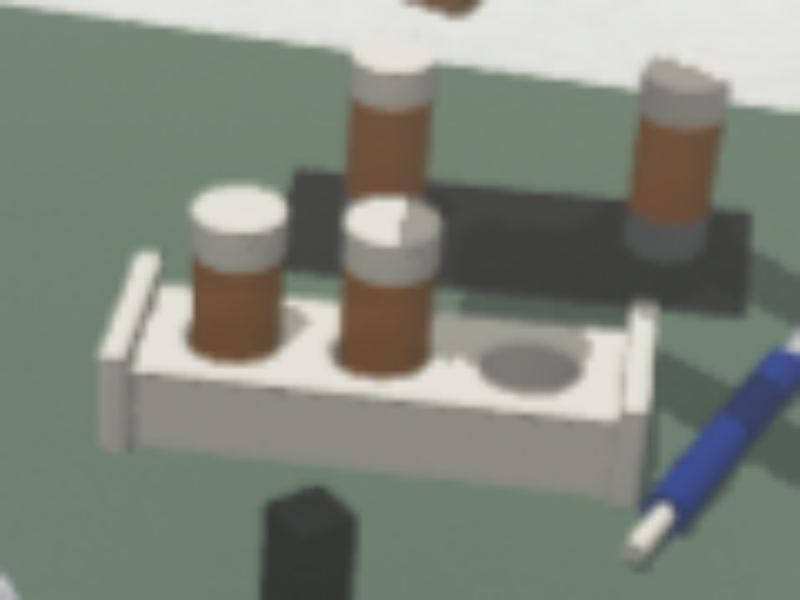

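Both dried vials are seated in the rack (crop (240,270) and (390,290)). The rod's top face is centred at about px (248.1,248.3) in the top view and (326.2,186.1) in the side view. Triangulating next.

Run:
```python
from m import *
t=cam('top');s=cam('side')
P=[np.hstack([c['R'],c['t'][:,None]]) for c in(t,s)]
def tri(a,b):
    n=[np.array([[(u-c['cx'])/c['fx']],[(v-c['cy'])/c['fy']]]) for c,(u,v) in((t,a),(s,b))]
    X=cv2.triangulatePoints(*P,*n).ravel();return X[:3]/X[3]
X=tri((248.1,248.3),(326.2,186.1));print('top',X.round(1))
f=lambda u,v:(225+(u+.5)/10-.5,225+(v+.5)/10-.5)
c=[ray(t,*f(*q),X[2])[:2] for q in[(235,178),(175,238),(243,298),(292,240)]]
c=np.array(c);print(c.round(1))
for i in range(4): d=c[(i+1)%4]-c[i];print(np.degrees(np.arctan2(d[1],d[0])).round(1),np.hypot(*d).round(1))
# holder hole in side view, holder top corners from top view
g=lambda u,v:(300+(u-500+.5)/7.14-.5,180+(v+.5)/7.14-.5)
print('side holder top corners',[ray(s,*g(*q),60)[:2].round(1) for q in[(552,274),(730,238),(801,350),(622,388)]])
print('shank at',ray(s,*g(675,330),60)[:2].round(1))
for z in(60,100,158): print('vertical thru holder',z,proj(s,(465,56.5,z)).round(1))
print('shank px',g(675,330),g(681,222))
```

```text
top [464.3  58.1 159.1]
[[479.4  58.5]
 [465.   72.8]
 [450.6  56.3]
 [464.5  44.6]]
135.2 20.3
-131.1 21.9
-40.1 18.2
42.9 20.4
side holder top corners [array([504.7,  53.6]), array([456.1,  18.6]), array([422.3,  64.6]), array([469.1,  98.4])]
shank at [461.   67.6]
vertical thru holder 60 [323.6 222.3]
vertical thru holder 100 [324.4 208.1]
vertical thru holder 158 [325.7 186. ]
shank px (324.0798319327731, 225.78851540616247) (324.9201680672269, 210.6624649859944)
```

```bash
python3 plan.py 464.3 57.9 215 46
```

```text
at [ 503.1 -231.9  247.3] yaw 6.6 w 93.9 ff 0.0 t 17.2
shift cm [ -0.52 -29.22   3.28] turn [ -0.1   0.1 -39.4]
```

```bash
python3 -m inch '-0.5 -29.2 3.3 0 0 -39.4;-0.5 -29.2 3.3 0 0 -39.4;-0.5 -29.2 3.3 0 0 -39.4;-0.5 -29.2 3.3 0 0 -39.4;-0.5 -29.2 3.3 0 0 -39.4;-0.5 -29.2 3.3 0 0 -39.4;-0.5 -29.2 3.3 0 0 -39.4;-0.5 -29.2 3.3 0 0 -39.4;-0.5 -29.2 3.3 0 0 -39.4;-0.5 -29.2 3.3 0 0 -39.4' >/dev/null; python3 plan.py 464.3 57.9 114 46
```

```text
at [464.6  56.9 214.4] yaw 46.0 w 94.1 ff 0.0 t 18.0
shift cm [ 0.08 -0.08 10.04] turn [-0.1  0.2  0. ]
```

```bash
python3 -m inch '0 0 2 0 0 0;0.05 -0.05 5 0 0 0;0.05 -0.05 7 0 0 0;0.05 -0.05 8.5 0 0 0;0.05 -0.05 9.5 0 0 0;0.05 -0.05 10 0 0 0;0.05 -0.05 10 0 0 0;0.05 -0.05 10 0 0 0' >/dev/null
python3 -m inch '0 0 0 0 0 0;0 0 0 0 0 0;0 0 0 0 0 0;0 0 0 0 0 0;0 0 0 0 0 0;0 0 0 0 0 0;0 0 0 0 0 0;0 0 0 0 0 0;0 0 0 0 0 0;0 0 0 0 0 0' 0.1
python3 plan.py 464.3 57.9 114 46
```

```text
clock: 19.53
position: [465.2, 57.9, 115.9]
tool_rot: [-3.142, 0.0, 0.803]
wrist_force: [0.8, -0.1, -0.7]
gripper_width: 31.0
finger_force: 0.0
at [465.2  57.9 115.9] yaw 46.0 w 31.0 ff 0.0 t 19.5
shift cm [-0.07 -0.07  0.19] turn [-0.  0.  0.]
```

```bash
python3 -m inch '0 0 0.1 0 0 0;0 0 0.1 0 0 0;0 0 0.1 0 0 0;0 0 0.1 0 0 0;0 0 0.1 0 0 0;0 0 0.1 0 0 0' 0.1
python3 -m inch '0 0 -0.5 0 0 0;0 0 -1.5 0 0 0;0 0 -3 0 0 0;0 0 -4.5 0 0 0;0 0 -6 0 0 0;0 0 -7.5 0 0 0;0 0 -9 0 0 0;0 0 -10 0 0 0;0 0 -10 0 0 0;0 0 -10 0 0 0'
python3 plan.py 464.3 57.9 210 46
```

```text
clock: 20.03
position: [465.2, 57.9, 114.8]
tool_rot: [-3.142, 0.0, 0.803]
wrist_force: [-0.0, -0.7, -1.1]
gripper_width: 21.8
finger_force: 30.0
clock: 20.87
position: [465.6, 57.9, 215.7]
tool_rot: [3.14, -0.001, 0.803]
wrist_force: [0.2, 0.2, -1.1]
gripper_width: 21.7
finger_force: 30.0
at [465.6  57.9 215.7] yaw 46.0 w 21.7 ff 30.0 t 20.9
shift cm [-0.09 -0.09  0.57] turn [ 0.1 -0.1  0. ]
```

```bash
cat > pel.py <<'E'
from m import *
def pel(c,roi,lo=8,th=180):
    im=c['image'].astype(int);m=np.zeros(im.shape[:2],bool);y0,y1,x0,x1=roi;m[y0:y1,x0:x1]=1
    n,l,s,ce=cv2.connectedComponentsWithStats(((im.min(2)>th)&m).astype(np.uint8))
    return [(s[i,4],ray(c,*ce[i],23)[:2].round(1).tolist()) for i in range(1,n) if s[i,4]>=lo]
E
python3 - <<'E'
from pel import *
t=cam('top');s=cam('side')
for p in pel(t,(170,200,245,282)): print('top',p)
print('side',pel(s,(195,225,240,275)))
# rim ellipse side: crop c scale 5.5 extents
print('rim side',[ray(s,230+(u+.5)/5.5-.5,170+(v+.5)/5.5-.5,45)[:2].round(1) for u,v in[(143,101),(145,288),(-8,195),(296,190)]])
print('floor top',ray(t,165+471/4.8-.5,155+153/4.8-.5,7).round(1))
E
python3 plan.py 644 25 216 46
```

```text
top (np.int32(24), [664.9, 25.3])
top (np.int32(26), [656.0, 45.5])
top (np.int32(30), [651.8, 4.6])
top (np.int32(32), [630.1, 39.9])
top (np.int32(30), [630.8, 13.2])
side [(np.int32(381), [645.5, 10.7])]
rim side [array([668. , -37.5]), array([615.7,  86.3]), array([703.7,  48.9]), array([578.4,   3.9])]
floor top [645.4  24.6   7. ]
at [464.8  57.9 214. ] yaw 46.0 w 21.8 ff 30.0 t 21.0
shift cm [10.08 15.18 -0.23] turn [-0.1  0.1  0. ]
```

```bash
python3 -m inch '1 1.5 0 0 0 0;2.5 3.8 0 0 0 0;4 6 0 0 0 0;5.5 8.3 0 0 0 0;7 10.5 0 0 0 0;8.5 12.7 0 0 0 0;9.5 14.2 0 0 0 0;10.15 15.2 0 0 0 0;10.15 15.2 0 0 0 0;10.15 15.2 0 0 0 0' > /dev/null; python3 -m inch '0 0 2 0 0 0;0 0 3.5 0 0 0;0 0 5 0 0 0;0 0 6 0 0 0;0 0 6.5 0 0 0;0 0 6.5 0 0 0;0 0 6.5 0 0 0' >/dev/null; python3 plan.py 645 25 114 46
python3 - <<'E'
from m import *
s=cam('side')
cv2.imwrite('pics/i.png',cv2.resize(s['image'][140:240,215:305],(540,600),interpolation=cv2.INTER_CUBIC))
E
```

```text
at [644.9  25.5 150.5] yaw 46.0 w 21.8 ff 30.0 t 22.4
shift cm [-0.03  0.03  3.65] turn [ 0. -0.  0.]
```

View pics/i.png

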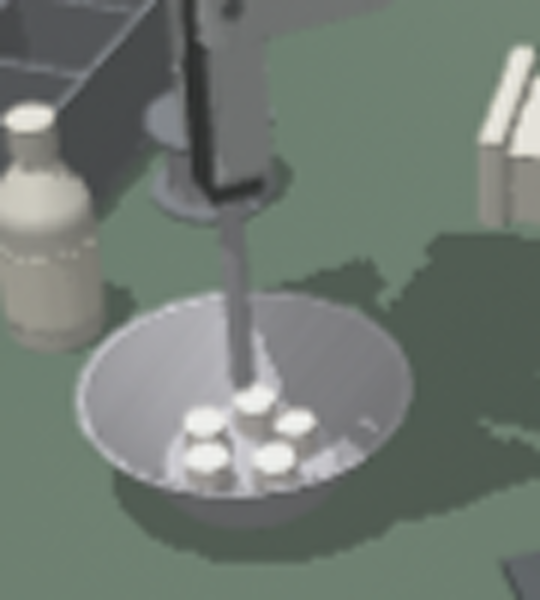

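The rod is in the grip with its tip at crop (243,388), px (255.0,204.2), above the pellet ring.

Run:
```python
from m import *
s=cam('side');t=cam('top')
print('vertical tip px',proj(s,(644.9,25.5,45.7)),'handle bottom',proj(s,(644.9,25.5,140.7)), 'if tip is at z46',ray(s,255.1,204.2,45.7))
for u,v in[(255,401),(295,421),(274,459),(209,459),(205,421)]: print(ray(s,215+(u+.5)/6-.5,140+(v+.5)/6-.5,23)[:2].round(1))
```

```text
vertical tip px [254.41259666 203.84645209] handle bottom [251.85967779 170.63203724] if tip is at z46 [642.78424207  26.2740349   45.7       ]
[647.3   6.2]
[626.6  13.4]
[625.6  38.9]
[650.4  47.1]
[661.7  25. ]
```

```bash
python3 -m inch '0 0 1 0 0 0;0 0 2 0 0 0;0 0 2.7 0 0 0;0 0 3.3 0 0 0;0 0 3.6 0 0 0;0 0 3.6 0 0 0;0 0 3.6 0 0 0'
python3 -m inch '0.6 0 0 0 0 0;1.2 0 0 0 0 0;0.85 0.85 0 0 0 0;0 1.2 0 0 0 0;-0.85 0.85 0 0 0 0;-1.2 0 0 0 0 0;-0.85 -0.85 0 0 0 0;0 -1.2 0 0 0 0;0.85 -0.85 0 0 0 0;1.2 0 0 0 0 0'
python3 plan.py 645 25.5 114.5 46
```

```text
clock: 23.12
position: [645.1, 25.3, 113.7]
tool_rot: [-3.142, 0.0, 0.803]
wrist_force: [-0.4, 0.0, -0.7]
gripper_width: 21.7
finger_force: 30.0
clock: 23.95
position: [653.8, 35.8, 114.4]
tool_rot: [3.141, -0.0, 0.806]
wrist_force: [-0.1, -0.8, -0.2]
gripper_width: 21.7
finger_force: 30.0
at [653.8  35.8 114.4] yaw 46.2 w 21.7 ff 30.0 t 23.9
shift cm [-1.35  0.08 -0.01] turn [ 0.  -0.   0.2]
```

```bash
python3 -m inch '0.5 0 0 0 0 0;0 1.2 0 0 0 0;-1.2 1.7 0 0 0 0;-2.4 1.2 0 0 0 0;-2.9 0 0 0 0 0;-2.4 -1.2 0 0 0 0;-1.2 -1.7 0 0 0 0;0 -1.2 0 0 0 0;0.5 0 0 0 0 0;0.5 0 0 0 0 0'
python3 -m inch '-0.5 1.2 0 0 0 0;-1.7 1.7 0 0 0 0;-2.9 1.2 0 0 0 0;-3.4 0 0 0 0 0;-2.9 -1.2 0 0 0 0;-1.7 -1.7 0 0 0 0;-0.5 -1.2 0 0 0 0;0 0 0 0 0 0;-0.8 0 0 0 0 0;-1.7 0 0 0 0 0'
python3 -m inch '0 0 -2 0 0 0;0 0 -5 0 0 0;0 0 -8 0 0 0;0 0 -10 0 0 0;0 0 -10 0 0 0;0 0 -10 0 0 0'
python3 - <<'E'
from pel import *
t=cam('top');s=cam('side')
print(pel(t,(165,205,240,287)))
cv2.imwrite('pics/j.png',np.hstack([cv2.resize(s['image'][180:240,220:300],(400,300),interpolation=cv2.INTER_CUBIC),cv2.resize(t['image'][160:212,235:291],(323,300),interpolation=cv2.INTER_CUBIC)]))
E
```

```text
clock: 24.78
position: [658.2, 38.0, 113.4]
tool_rot: [3.141, 0.0, 0.803]
wrist_force: [0.2, -1.0, -0.6]
gripper_width: 21.2
finger_force: 30.0
clock: 25.62
position: [645.1, 25.8, 113.1]
tool_rot: [-3.141, 0.001, 0.804]
wrist_force: [-0.8, 0.1, 0.1]
gripper_width: 21.7
finger_force: 30.0
clock: 26.12
position: [645.1, 25.1, 215.3]
tool_rot: [3.139, -0.002, 0.803]
wrist_force: [0.3, 0.1, -2.0]
gripper_width: 21.5
finger_force: 30.0
[(np.int32(242), [638.9, 22.2])]
```

View pics/j.png

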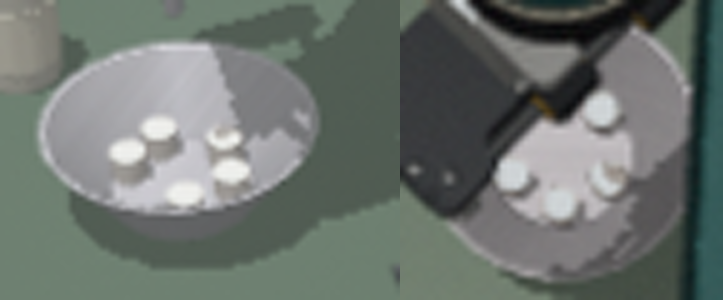

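The five pellets are now in the side crop at (158,127), (127,152), (184,192), (231,172) and (223,138), spread against the wall and inside the bowl. I'll compare them with where they started.

```bash
python3 - <<'E'
from m import *
s=cam('side');t=cam('top')
I=np.array([[647.3,6.2],[626.6,13.4],[625.6,38.9],[650.4,47.1],[661.7,25.0]])
N=np.array([ray(s,220+(u+.5)/5-.5,180+(v+.5)/5-.5,23)[:2] for u,v in[(158,127),(127,152),(184,192),(231,172),(223,138)]])
print(N.round(1)); print(np.hypot(*(N[:,None]-I[None]).transpose(2,0,1)).round(1))
T=[ray(t,235+(u-400+.5)/5.77-.5,160+(v+.5)/5.77-.5,23)[:2].round(1) for u,v in[(602,110),(609,177),(562,203),(514,175)]];print(T)
E
python3 plan.py 645 25.5 114.5 46
```

```text
[[663.4   5.5]
 [670.1  28.8]
 [631.6  48.6]
 [615.8  27.3]
 [629.3   3.6]]
[[16.2 37.7 50.5 43.6 19.6]
 [32.1 46.1 45.6 26.9  9.2]
 [45.2 35.5 11.4 18.8 38.2]
 [37.9 17.6 15.2 39.9 46. ]
 [18.2 10.1 35.5 48.3 38.8]]
[array([664.8,   4.9]), array([631.4,   1.4]), array([618.4,  24.3]), array([632.2,  47.9])]
at [643.8  25.3 210.9] yaw 46.0 w 21.7 ff 30.0 t 26.3
shift cm [0.13 0.11 9.64] turn [-0.2  0.2 -0. ]
```

```bash
python3 -m inch '0.1 0.1 3 0 0 0;0.1 0.1 6 0 0 0;0.1 0.1 8 0 0 0;0.1 0.1 9.2 0 0 0;0.1 0.1 9.7 0 0 0;0.1 0.1 9.7 0 0 0;0.7 -0.1 9.7 0 0 0;1.3 -0.3 9.7 0 0 0;2 -0.5 9.7 0 0 0;2 -0.5 9.7 0 0 0'
python3 -m inch '-0.3 -0.6 0 0 0 0;-0.8 -1.1 0 0 0 0;-1.45 -1.35 0 0 0 0;-2.15 -1.4 0 0 0 0;-2.8 -1.2 0 0 0 0;-3.35 -0.75 0 0 0 0;-3.75 -0.2 0 0 0 0;-3.9 0.5 0 0 0 0;-3.8 1.2 0 0 0 0;-3.8 1.2 0 0 0 0'
python3 -m inch '1 -0.3 0 0 0 0;1.9 -0.6 0 0 0 0;1.9 -0.6 -2 0 0 0;1.9 -0.6 -5 0 0 0;1.9 -0.6 -8 0 0 0;1.9 -0.6 -10 0 0 0;1.9 -0.6 -10 0 0 0;1.9 -0.6 -10 0 0 0'
python3 - <<'E'
from pel import *
s=cam('side')
cv2.imwrite('pics/k.png',np.hstack([cv2.resize(s['image'][180:240,220:300],(400,300),interpolation=cv2.INTER_CUBIC),cv2.resize(s['image'][135:195,220:300],(400,300),interpolation=cv2.INTER_CUBIC)]))
E
python3 plan.py 464.7 57.8 216 46
```

```text
clock: 27.15
position: [656.9, 44.9, 118.6]
tool_rot: [3.14, -0.003, 0.805]
wrist_force: [-1.1, -0.2, -0.4]
gripper_width: 22.0
finger_force: 30.0
clock: 27.98
position: [638.3, 5.9, 116.2]
tool_rot: [-3.142, 0.001, 0.801]
wrist_force: [-0.5, 0.9, -1.4]
gripper_width: 21.9
finger_force: 30.0
clock: 28.65
position: [647.4, 26.4, 218.1]
tool_rot: [3.139, -0.002, 0.804]
wrist_force: [0.7, -0.0, -0.5]
gripper_width: 21.9
finger_force: 30.0
at [646.4  26.3 215.8] yaw 46.1 w 21.6 ff 30.0 t 28.7
shift cm [-10.34 -15.27   0.  ] turn [-0.   0.   0.1]
```

View pics/k.png

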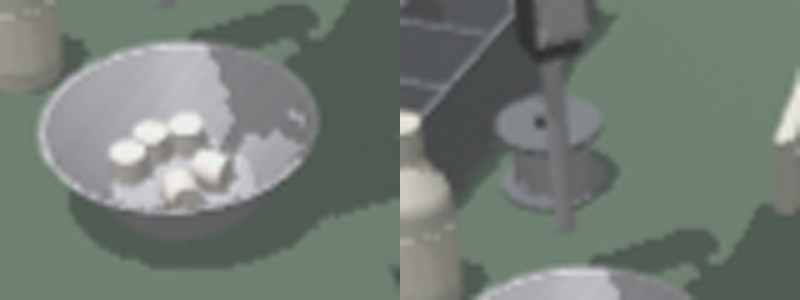

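Two pellets have tipped onto their sides, at crop (178,187) and (211,163). The standing ones are at (186,125), (150,132) and (127,152), and all are in the bowl. The one at (127,152) may not have moved far enough, so I'll do one more sweep that way.

```bash
python3 - <<'E'
from m import *
s=cam('side')
for u,v in[(186,121),(150,130),(127,148),(178,184),(211,161)]:
    p=ray(s,220+(u+.5)/5-.5,180+(v+.5)/5-.5,23)[:2]; d=p-[644.5,26]; print(p.round(1),np.degrees(np.arctan2(d[1],d[0])).round(),np.hypot(*d).round(1))
E
python3 plan.py 652.7 42 114.5 46
```

```text
[652.   -3.4] -76.0 30.4
[666.3   9. ] -38.0 27.6
[671.3  25.9] -0.0 26.8
[636.7  43.9] 114.0 19.5
[628.2  22.4] -168.0 16.7
at [645.8  26.1 214.4] yaw 46.0 w 21.8 ff 30.0 t 28.8
shift cm [ 1.65 -0.58  9.99] turn [-0.2  0.1  0. ]
```

```bash
python3 -m inch '1 -0.4 2 0 0 0;1.65 -0.6 4.5 0 0 0;1.65 -0.6 6 0 0 0;1.65 -0.6 7.5 0 0 0;1.65 -0.6 8.8 0 0 0;1.65 -0.6 9.7 0 0 0;1.65 -0.6 10 0 0 0;1.65 -0.6 10 0 0 0;1.65 -0.6 10 0 0 0'
python3 -m inch '0.1 0.65 0 0 0 0;-0.05 1.3 0 0 0 0;-0.4 1.85 0 0 0 0;-0.95 2.25 0 0 0 0;-1.55 2.45 0 0 0 0;-2.25 2.4 0 0 0 0;-2.85 2.15 0 0 0 0;-3.3 1.7 0 0 0 0;-3.3 1.7 0 0 0 0;-2.5 1.1 0 0 0 0'
python3 -m inch '0.7 -0.6 0 0 0 0;0.7 -0.6 -2 0 0 0;0.7 -0.6 -5 0 0 0;0.7 -0.6 -8 0 0 0;0.7 -0.6 -10 0 0 0;0.7 -0.6 -10 0 0 0;0.7 -0.6 -10 0 0 0'
python3 - <<'E'
from pel import *
s=cam('side')
cv2.imwrite('pics/l.png',np.hstack([cv2.resize(s['image'][180:240,220:300],(400,300),interpolation=cv2.INTER_CUBIC),cv2.resize(s['image'][135:195,220:300],(400,300),interpolation=cv2.INTER_CUBIC)]))
E
python3 plan.py 464.7 57.8 216 46
```

```text
clock: 29.5
position: [653.9, 41.3, 117.4]
tool_rot: [3.141, -0.0, 0.803]
wrist_force: [-0.2, 0.6, -0.8]
gripper_width: 21.9
finger_force: 30.0
clock: 30.33
position: [643.8, 13.7, 117.4]
tool_rot: [3.139, 0.002, 0.801]
wrist_force: [0.5, 0.1, -1.0]
gripper_width: 21.3
finger_force: 30.0
clock: 30.92
position: [645.5, 25.2, 217.9]
tool_rot: [3.139, -0.001, 0.803]
wrist_force: [-0.2, -1.0, -0.8]
gripper_width: 21.8
finger_force: 30.0
at [644.6  25.1 215.6] yaw 46.0 w 21.6 ff 30.0 t 31.0
shift cm [-10.14 -15.21  -0.02] turn [-0.   0.1  0. ]
```

View pics/l.png

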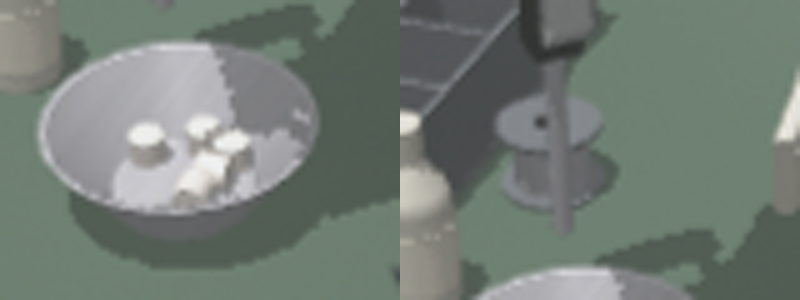

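The pellets are now in the side crop at (146,132), (203,127), (233,143), (212,161) and (190,185). I'll check those against every starting spot.

Run:
```python
from m import *
s=cam('side')
I=np.array([[647.3,6.2],[626.6,13.4],[625.6,38.9],[650.4,47.1],[661.7,25.0]])
N=np.array([ray(s,220+(u+.5)/5-.5,180+(v+.5)/5-.5,23)[:2] for u,v in[(146,132),(203,127),(233,143),(212,161),(190,185)]])
print(N.round(1)); print(np.hypot(*(N[:,None]-I[None]).transpose(2,0,1)).round(1))
```

```text
[[667.5  11.1]
 [642.1  -1.5]
 [623.2   5.8]
 [627.7  22.3]
 [630.9  42.8]]
[[20.8 41.  50.3 39.9 15.1]
 [ 9.3 21.5 43.7 49.3 33. ]
 [24.1  8.3 33.2 49.5 43.1]
 [25.3  8.9 16.8 33.6 34.1]
 [40.1 29.7  6.5 20.  35.6]]
```

By tracking the pellets around the ring, every one is well over 9 mm from its start. Now I'll return the rod.

```bash
python3 - <<'E'
from m import *
s=cam('side'); print(proj(s,(644.6,25.1,110.8)),'seen 252.5 180.9')
E
python3 -m inch '-1 -1.5 0 0 0 0;-2.5 -3.8 0 0 0 0;-4 -6 0 0 0 0;-5.5 -8.3 0 0 0 0;-7 -10.5 0 0 0 0;-8.5 -12.7 0 0 0 0;-9.5 -14.2 0 0 0 0;-10.15 -15.2 0 0 0 0;-10.15 -15.2 0 0 0 0;-10.15 -15.2 0 0 0 0' > /dev/null;python3 plan.py 465 57.9 180 46
```

```text
[252.8839738 181.4571562] seen 252.5 180.9
at [464.3  57.5 215.6] yaw 46.0 w 22.0 ff 30.0 t 31.9
shift cm [0.08 0.03 3.56] turn [-0.1  0.1  0. ]
```

```bash
python3 -m inch '0.05 0 1 0 0 0;0.05 0 2 0 0 0;0.05 0 3 0 0 0;0.05 0 4 0 0 0;0.05 0 4.5 0 0 0;0.05 0 5 0 0 0;0.05 0 5.5 0 0 0;0.05 0 6 0 0 0;0.05 0 6 0 0 0;0.05 0 6 0 0 0';python3 plan.py 465 57.9 115 46
```

```text
clock: 32.73
position: [465.2, 57.9, 156.9]
tool_rot: [3.142, 0.0, 0.803]
wrist_force: [0.3, 0.0, -1.3]
gripper_width: 22.1
finger_force: 30.0
at [465.2  57.9 156.9] yaw 46.0 w 22.1 ff 30.0 t 32.7
shift cm [-0.02 -0.02  4.19] turn [0. 0. 0.]
```

```bash
python3 -m inch '0 0 0.6 0 0 0;0 0 1.2 0 0 0;0 0 1.8 0 0 0;0 0 2.4 0 0 0;0 0 3 0 0 0;0 0 3.5 0 0 0;0 0 3.9 0 0 0;0 0 4.1 0 0 0;0 0 4.1 0 0 0'
python3 -m inch '0 0 0 0 0 0;0 0 0 0 0 0;0 0 0 0 0 0;0 0 0 0 0 0;0 0 0 0 0 0;0 0 0 0 0 0;0 0 0 0 0 0;0 0 0 0 0 0;0 0 0 0 0 0;0 0 0 0 0 0' 1
python3 -m inch '0 0 -1 0 0 0;0 0 -3 0 0 0;0 0 -6 0 0 0;0 0 -9 0 0 0;0 0 -11 0 0 0;0 0 -12 0 0 0;0 0 -12 0 0 0;0 0 -12 0 0 0'; python3 plan.py 544.4 -402.2 235 10
python3 - <<'E'
from m import *
t=cam('top')
im=t['image'].astype(int);roi=np.zeros(im.shape[:2],bool);roi[195:310,390:460]=1
blobs(t,(im.min(2)>110)&roi,60,400,90)
E
```

```text
clock: 33.48
position: [464.9, 57.9, 115.2]
tool_rot: [-3.141, 0.001, 0.803]
wrist_force: [-0.2, 0.5, 0.3]
gripper_width: 21.9
finger_force: 30.0
clock: 34.32
position: [465.3, 57.9, 115.9]
tool_rot: [3.142, 0.0, 0.803]
wrist_force: [-0.4, 0.1, 0.5]
gripper_width: 85.1
finger_force: 0.0
clock: 34.98
position: [465.3, 57.9, 235.8]
tool_rot: [3.141, -0.0, 0.803]
wrist_force: [-0.7, 0.1, -1.7]
gripper_width: 94.0
finger_force: 0.0
at [465.3  57.9 235.8] yaw 46.0 w 94.0 ff 0.0 t 35.0
shift cm [-27.6   37.65   0.09] turn [ 0. -0. 36.]
[416, 212, 15, 15, 175] [423.  218.9] [ 544.4 -402. ]
[427, 261, 15, 15, 184] [433.8 268. ] [ 415.5 -424. ]
```

```bash
python3 -m inch '-27.6 37.7 0 0 0 36;-27.6 37.7 0 0 0 36;-27.6 37.7 0 0 0 36;-27.6 37.7 0 0 0 36;-27.6 37.7 0 0 0 36;-27.6 37.7 0 0 0 36;-27.6 37.7 0 0 0 36;-27.6 37.7 0 0 0 36;-27.6 37.7 0 0 0 36;-27.6 37.7 0 0 0 36' >/dev/null; python3 plan.py 544.4 -402.2 200 10
```

```text
at [ 535.3 -354.2  233. ] yaw 10.0 w 94.1 ff 0.0 t 35.9
shift cm [0.08 4.9  3.28] turn [-0.2  0.2 -0. ]
```

```bash
python3 -m inch '0 3 0 0 0 0;0 3.5 0 0 0 0;0 3.5 1 0 0 0;0 3.5 2 0 0 0;0 3.5 2 0 0 0;0 3.5 2 0 0 0' >/dev/null; python3 plan.py 544.4 -402.2 40 10
python3 - <<'E'
from m import *
s=cam('side'); im=s['image'].astype(int); roi=np.zeros(im.shape[:2],bool);roi[105:170,310:410]=1
h=cv2.cvtColor(s['image'],cv2.COLOR_BGR2HSV); m=(h[...,0]<15)&(h[...,1]>100)&roi
blobs(s,m,60,900,40)
for p in[(544.4,-402.2,40),(415.5,-424,40)]: print(proj(s,p))
E
```

```text
at [ 541.8 -384.8  214.2] yaw 10.1 w 93.9 ff 0.0 t 36.4
shift cm [-1.000e-02  1.810e+00  1.742e+01] turn [-0.2  0.1  0.1]
[332, 126, 12, 13, 124] [337.4 132.4] [ 543.3 -400.1]
[375, 128, 12, 15, 141] [380.2 135.5] [ 413.8 -419.9]
[310, 150, 11, 14, 136] [314.9 156.8] [ 569.4 -238.2]
[331, 151, 13, 15, 157] [337.1 158.7] [ 506.9 -247. ]
[337.17971505 132.0117424 ]
[379.90717251 134.80603732]
```

Both vials are where I measured them. I'll grasp the first.

```bash
python3 -m inch '0 1 0 0 0 0;0 1.8 1 0 0 0;0 1.8 5 0 0 0;0 1.8 9 0 0 0;0 1.8 12 0 0 0;0 1.8 14.5 0 0 0;0 1.8 16.4 0 0 0;0 1.8 17.3 0 0 0;0 1.8 17.3 0 0 0;0 1.8 17.3 0 0 0'
python3 -m inch '0 0 0 0 0 0;0 0 0 0 0 0;0 0 0 0 0 0;0 0 0 0 0 0;0 0 0 0 0 0;0 0 0 0 0 0;0 0 0 0 0 0;0 0 0 0 0 0;0 0 0 0 0 0;0 0 0 0 0 0' 0.25
python3 -m inch '0 0 -0.5 0 0 0;0 0 -1.5 0 0 0;0 0 -3 0 0 0;0 0 -5 0 0 0;0 0 -8 0 0 0;0 0 -11 0 0 0;0 0 -14 0 0 0;0 0 -17 0 0 0;0 0 -19 0 0 0;0 0 -19 0 0 0'
python3 plan.py 559.5 230 235 10
```

```text
clock: 37.25
position: [545.6, -405.4, 43.2]
tool_rot: [3.141, -0.0, 0.174]
wrist_force: [0.2, 0.1, 0.1]
gripper_width: 94.0
finger_force: 0.0
clock: 38.08
position: [545.3, -404.7, 42.9]
tool_rot: [-3.141, 0.0, 0.175]
wrist_force: [0.2, 0.2, 0.5]
gripper_width: 39.4
finger_force: 30.0
clock: 38.92
position: [547.0, -406.4, 241.1]
tool_rot: [3.131, -0.008, 0.175]
wrist_force: [0.5, 1.1, 0.3]
gripper_width: 40.2
finger_force: 30.0
at [ 547.  -406.4  241.1] yaw 10.0 w 40.2 ff 30.0 t 38.9
shift cm [ 12.27 -62.46   0.08] turn [ 0.6 -0.5 -0. ]
```

```bash
python3 -m inch '0.1 -1 0 0 0 0;0.6 -3 0 0 0 0;1.2 -6 0 0 0 0;2 -10 0 0 0 0;2.8 -14 0 0 0 0;3.5 -18 0 0 0 0;4.3 -22 0 0 0 0;5.1 -26 0 0 0 0;5.9 -30 0 0 0 0;6.7 -34 0 0 0 0' >/dev/null
python3 -m inch '0.8 -4 0 0 0 0;1.6 -8 0 0 0 0;2.4 -12 0 0 0 0;3.2 -16 0 0 0 0;4 -20 0 0 0 0;4.6 -23 0 0 0 0;5.1 -25.5 0 0 0 0;5.5 -27.5 0 0 0 0;5.6 -28.4 0 0 0 0;5.6 -28.4 0 0 0 0' >/dev/null
python3 -m inch '0 0 0 0 0 0;0 0 0 0 0 0;0 0 0 0 0 0' >/dev/null;python3 plan.py 559.5 230 95 10
```

```text
at [558.1 229.5 232.7] yaw 9.9 w 39.4 ff 30.0 t 40.8
shift cm [ 0.15 -0.03 13.77] turn [ 0.   0.  -0.1]
```

```bash
python3 -m inch '0.1 0 3 0 0 0;0.15 0 7 0 0 0;0.15 0 10.5 0 0 0;0.15 0 12.5 0 0 0;0.15 0 13.5 0 0 0;0.15 0 13.7 0 0 0;0.15 0 13.7 0 0 0;0.15 0 13.7 0 0 0' >/dev/null;python3 plan.py 559.5 230 53 10
python3 - <<'E'
from m import *
s=cam('side'); cv2.imwrite('pics/n.png',cv2.resize(s['image'][210:310,210:345],(800,592),interpolation=cv2.INTER_CUBIC))
E
```

```text
at [561.2 231.3  98.4] yaw 10.0 w 39.7 ff 30.0 t 41.5
shift cm [-0.21  0.1   4.54] turn [-0.  -0.2 -0. ]
```

View pics/n.png

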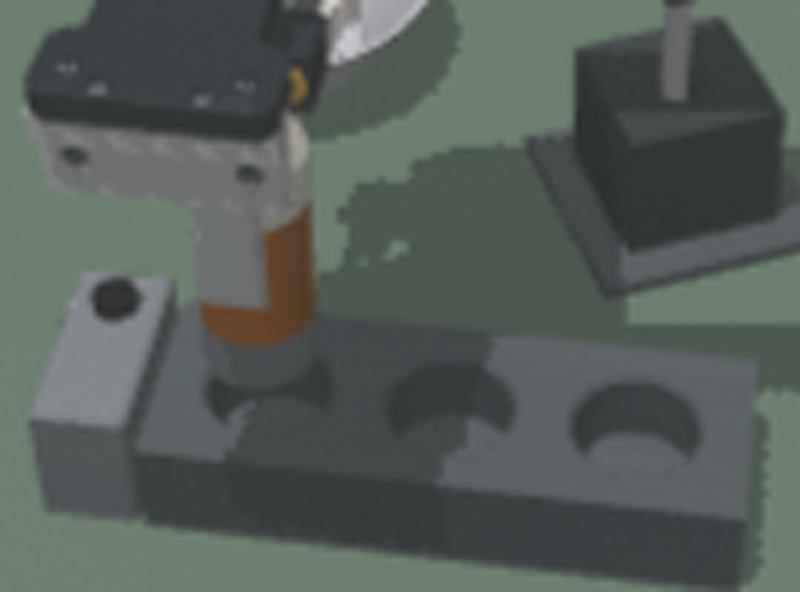

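The vial foot is at crop (261,372), just above the +x well at about (268,394). The other wells are at (452,409) and (637,428). I'll convert these to offsets.

```bash
python3 - <<'E'
from m import *
s=cam('side'); g=lambda u,v:(210+(u+.5)/5.926-.5,210+(v+.5)/5.92-.5)
for q in[(268,394),(452,409),(637,428)]: print('well',ray(s,*g(*q),38)[:2].round(1))
print('foot',ray(s,*g(261,372),56).round(1))
E
python3 plan.py 559.5 230 53 10
```

```text
well [557.3 234.5]
well [496.5 221.1]
well [436.  209.5]
foot [555.8 241.1  56. ]
at [561.2 231.6  98.7] yaw 10.0 w 40.0 ff 30.0 t 41.6
shift cm [-0.22  0.13  4.57] turn [-0.  -0.3 -0. ]
```

```bash
python3 -m inch '-0.1 0.05 0.6 0 0 0;-0.15 0.05 1.2 0 0 0;-0.15 0.05 1.6 0 0 0;-0.15 0.05 2 0 0 0;-0.15 0.05 2.4 0 0 0;-0.15 0.05 2.8 0 0 0;-0.15 0.05 2.8 0 0 0'; python3 plan.py 559 230.8 53 10
```

```text
clock: 42.18
position: [558.2, 230.2, 66.8]
tool_rot: [3.141, 0.001, 0.174]
wrist_force: [1.8, -0.6, -2.6]
gripper_width: 39.3
finger_force: 30.0
at [558.2 230.2  66.8] yaw 10.0 w 39.3 ff 30.0 t 42.2
shift cm [ 0.09 -0.04  1.38] turn [ 0.  0. -0.]
```

```bash
python3 -m inch '0.05 0 0.4 0 0 0;0.05 0 0.8 0 0 0;0.05 0 1.1 0 0 0;0.05 0 1.3 0 0 0;0.05 0 1.4 0 0 0;0.05 0 1.5 0 0 0;0.05 0 1.5 0 0 0'; python3 plan.py 559 230.8 53 10
```

```text
clock: 42.77
position: [558.6, 230.6, 52.9]
tool_rot: [3.142, 0.0, 0.175]
wrist_force: [0.1, -1.2, -0.9]
gripper_width: 39.4
finger_force: 30.0
at [558.6 230.6  52.9] yaw 10.0 w 39.4 ff 30.0 t 42.8
shift cm [ 0.05 -0.01 -0.01] turn [0. 0. 0.]
```

```bash
python3 -m inch '0 0 0.1 0 0 0;0 0 0.2 0 0 0;0 0 0.2 0 0 0'
python3 -m inch '0 0 0 0 0 0;0 0 0 0 0 0;0 0 0 0 0 0;0 0 0 0 0 0;0 0 0 0 0 0;0 0 0 0 0 0;0 0 0 0 0 0' 1 >/dev/null;  python3 -m inch '0 0 -1 0 0 0;0 0 -3 0 0 0;0 0 -6 0 0 0;0 0 -10 0 0 0;0 0 -14 0 0 0;0 0 -18 0 0 0;0 0 -18.5 0 0 0;0 0 -18.5 0 0 0'; python3 plan.py 415.5 -424 235 0
python3 - <<'E'
from m import *
t=cam('top')
im=t['image'].astype(int);roi=np.zeros(im.shape[:2],bool);roi[195:310,390:460]=1
blobs(t,(im.min(2)>110)&roi,60,400,90)
E
```

```text
clock: 43.02
position: [559.3, 230.8, 52.8]
tool_rot: [-3.142, -0.002, 0.175]
wrist_force: [-0.4, -0.7, 4.7]
gripper_width: 39.5
finger_force: 30.0
clock: 44.27
position: [560.5, 231.2, 241.8]
tool_rot: [-3.14, -0.01, 0.175]
wrist_force: [0.3, 0.8, -0.5]
gripper_width: 94.2
finger_force: 0.0
at [560.5 231.2 241.8] yaw 10.0 w 94.2 ff 0.0 t 44.3
shift cm [-25.67  62.     0.35] turn [-0.1 -0.6 10. ]
[426, 261, 16, 15, 189] [433.7 268. ] [ 415.4 -423.9]
```

```bash
python3 -m inch '-25.7 62 0 0 0 0;-25.7 62 0 0 0 0;-25.7 62 0 0 0 0;-25.7 62 0 0 0 0;-25.7 62 0 0 0 0;-25.7 62 0 0 0 0;-25.7 62 0 0 0 0;-25.7 62 0 0 0 0;-25.7 62 0 0 0 0;-25.7 62 0 0 0 0' >/dev/null; python3 -m inch '0 0 0 0 0 0;0 0 0 0 0 0' >/dev/null; python3 plan.py 415.5 -424 200 10
```

```text
at [ 466.7 -177.6  232.9] yaw 9.7 w 94.2 ff 0.0 t 45.3
shift cm [-9.19 23.44  3.25] turn [-0.2  0.3 -0.3]
```

```bash
python3 -m inch '-9.2 23.4 0 0 0 0;-9.2 23.4 0 0 0 0;-9.2 23.4 0 0 0 0;-9.2 23.4 0 0 0 0;-9.2 23.4 0 0 0 0;-9.2 23.4 0 0 0 0;-9.2 23.4 2 0 0 0;-9.2 23.4 3 0 0 0;-9.2 23.4 3 0 0 0;-9.2 23.4 3 0 0 0' >/dev/null;  python3 plan.py 415.5 -424 41 10
python3 - <<'E'
from m import *
s=cam('side'); im=s['image'].astype(int); roi=np.zeros(im.shape[:2],bool);roi[105:170,310:420]=1
h=cv2.cvtColor(s['image'],cv2.COLOR_BGR2HSV); m=(h[...,0]<15)&(h[...,1]>100)&roi
blobs(s,m,60,900,40)
E
```

```text
at [ 418.9 -420.   204.1] yaw 10.2 w 94.1 ff 0.0 t 46.1
shift cm [-0.38  0.4  16.31] turn [-0.2  0.1  0.2]
[375, 128, 12, 15, 140] [380.3 135.4] [ 413.8 -420.3]
[310, 150, 11, 14, 137] [314.9 156.7] [ 569.3 -238.3]
[331, 151, 13, 15, 156] [337.1 158.7] [ 507.  -247.1]
```

```bash
python3 -m inch '-0.35 0.3 1 0 0 0;-0.35 0.3 4 0 0 0;-0.35 0.3 8 0 0 0;-0.35 0.3 11 0 0 0;-0.35 0.3 13.5 0 0 0;-0.35 0.3 15.3 0 0 0;-0.35 0.3 16.3 0 0 0;-0.35 0.3 16.3 0 0 0;-0.35 0.3 16.3 0 0 0'
python3 -m inch '0 0 0 0 0 0;0 0 0 0 0 0;0 0 0 0 0 0;0 0 0 0 0 0;0 0 0 0 0 0;0 0 0 0 0 0;0 0 0 0 0 0;0 0 0 0 0 0;0 0 0 0 0 0;0 0 0 0 0 0' 0.25
python3 -m inch '0 0 -0.5 0 0 0;0 0 -1.5 0 0 0;0 0 -3 0 0 0;0 0 -5 0 0 0;0 0 -8 0 0 0;0 0 -11 0 0 0;0 0 -14 0 0 0;0 0 -17 0 0 0;0 0 -19 0 0 0;0 0 -19 0 0 0'
python3 plan.py 498.3 219.7 235 10
```

```text
clock: 46.95
position: [416.0, -426.1, 43.7]
tool_rot: [3.141, -0.0, 0.175]
wrist_force: [0.9, 0.6, 0.8]
gripper_width: 94.0
finger_force: 0.0
clock: 47.78
position: [415.5, -426.0, 42.9]
tool_rot: [-3.141, 0.0, 0.175]
wrist_force: [-0.0, 0.1, -0.2]
gripper_width: 39.5
finger_force: 30.0
clock: 48.62
position: [417.0, -428.0, 240.5]
tool_rot: [3.131, -0.006, 0.175]
wrist_force: [1.3, -0.7, -0.2]
gripper_width: 39.1
finger_force: 30.0
at [ 417.  -428.   240.5] yaw 10.0 w 39.1 ff 30.0 t 48.6
shift cm [ 1.925e+01 -6.238e+01 -2.000e-02] turn [ 0.6 -0.3  0. ]
```

```bash
python3 -m inch '0.2 -1 0 0 0 0;0.6 -3 0 0 0 0;1.3 -6 0 0 0 0;2.1 -10 0 0 0 0;2.9 -14 0 0 0 0;3.8 -18 0 0 0 0;4.6 -22 0 0 0 0;5.5 -26 0 0 0 0;6.3 -30 0 0 0 0;7.1 -34 0 0 0 0' >/dev/null
python3 -m inch '0.8 -4 0 0 0 0;1.7 -8 0 0 0 0;2.5 -12 0 0 0 0;3.4 -16 0 0 0 0;4.2 -20 0 0 0 0;4.8 -23 0 0 0 0;5.4 -25.5 0 0 0 0;5.8 -27.5 0 0 0 0;6 -28.4 0 0 0 0;6 -28.4 0 0 0 0' >/dev/null
python3 -m inch '0 0 0 0 0 0;0 0 0 0 0 0;0 0 0 0 0 0' >/dev/null;python3 plan.py 437.5 208.8 95 10
```

```text
at [436.1 209.9 232.7] yaw 9.9 w 39.9 ff 30.0 t 50.5
shift cm [ 0.12  0.12 13.77] turn [ 0.   0.  -0.1]
```

```bash
python3 -m inch '0.1 0.1 3 0 0 0;0.1 0.1 7 0 0 0;0.1 0.1 10.5 0 0 0;0.1 0.1 12.5 0 0 0;0.1 0.1 13.5 0 0 0;0.1 0.1 13.7 0 0 0;0.1 0.1 13.7 0 0 0;0.1 0.1 13.7 0 0 0;0.1 0.1 13.7 0 0 0' >/dev/null;python3 plan.py 437.8 208.8 53 10
```

```text
at [438.9 210.7  98.3] yaw 10.0 w 39.6 ff 30.0 t 51.3
shift cm [-0.16  0.17  4.53] turn [-0.  -0.3 -0. ]
```

```bash
python3 -m inch '-0.05 0.05 0.6 0 0 0;-0.1 0.1 1.2 0 0 0;-0.1 0.1 1.6 0 0 0;-0.1 0.1 2 0 0 0;-0.1 0.1 2.4 0 0 0;-0.1 0.1 2.8 0 0 0;-0.1 0.1 2.8 0 0 0'; python3 plan.py 437.8 208.8 53 10
```

```text
clock: 51.87
position: [436.3, 208.5, 66.8]
tool_rot: [3.14, 0.001, 0.174]
wrist_force: [2.1, -3.8, -2.7]
gripper_width: 39.2
finger_force: 30.0
at [436.3 208.5  66.8] yaw 10.0 w 39.2 ff 30.0 t 51.9
shift cm [ 0.16 -0.01  1.38] turn [ 0.1  0.1 -0. ]
```

```bash
python3 -m inch '0.1 0 0.3 0 0 0;0.1 0 0.6 0 0 0;0.1 0 0.9 0 0 0;0.1 0 1.2 0 0 0;0.1 0 1.4 0 0 0;0.1 0 1.55 0 0 0;0.1 0 1.65 0 0 0;0.1 0 1.65 0 0 0'; python3 plan.py 437.8 208.8 53 10
```

```text
clock: 52.53
position: [438.1, 209.1, 52.7]
tool_rot: [3.141, -0.001, 0.175]
wrist_force: [-0.5, -5.1, 6.6]
gripper_width: 39.3
finger_force: 30.0
at [438.1 209.1  52.7] yaw 10.0 w 39.3 ff 30.0 t 52.5
shift cm [-0.04  0.02 -0.03] turn [ 0.1 -0.1  0. ]
```

Bottomed out. I'll release, retreat to the side and check the whole scene.

```bash
python3 -m inch '0 0 0 0 0 0;0 0 0 0 0 0;0 0 0 0 0 0;0 0 0 0 0 0;0 0 0 0 0 0;0 0 0 0 0 0;0 0 0 0 0 0' 1 >/dev/null;  python3 -m inch '0 0 -1 0 0 0;0 0 -3 0 0 0;0 0 -6 0 0 0;0 0 -10 0 0 0;0 0 -14 0 0 0;0 0 -18 0 0 0;0 0 -18.5 0 0 0;0 0 -18.5 0 0 0' >/dev/null
python3 -m inch '-5 25 0 0 0 0;-5 25 0 0 0 0;-5 25 0 0 0 0;-5 25 0 0 0 0;-5 25 0 0 0 0;-5 25 0 0 0 0;-5 25 0 0 0 0;-5 25 0 0 0 0;-5 25 0 0 0 0;-5 25 0 0 0 0'
python3 - <<'E'
from h import *
s=cam('side');cv2.imwrite('pics/z.png',cv2.resize(s['image'][100:325,140:440],(800,600),interpolation=cv2.INTER_CUBIC))
E
```

```text
clock: 54.62
position: [431.4, -44.2, 235.6]
tool_rot: [-3.14, 0.001, 0.176]
wrist_force: [0.1, -0.2, 0.7]
gripper_width: 94.0
finger_force: 0.0
```

View pics/z.png

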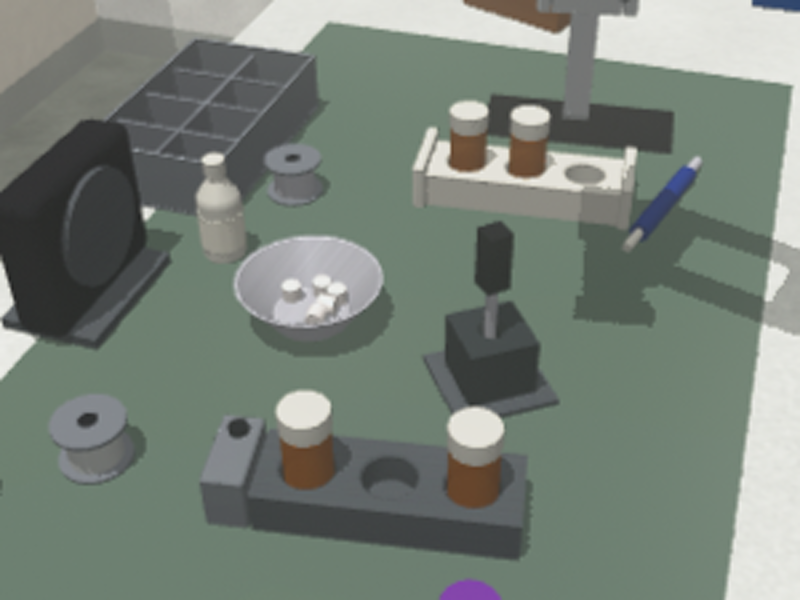

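In the final view, both fresh vials sit in the dryer (305,440 and 475,455) and both dried ones in the rack (468,135 and 530,140). The rod is in its holder (492,280), the pellets are in the bowl, and the mat is empty. I'm handing the job in.

```bash
python3 -c "
from workcell import arm
print(arm.sign_off())"
```

```text
the job is handed in; nothing more can be done
None
```

The changeover is finished and handed in at about 55 s: both dried vials are in the white rack, the pellets are stirred and still in the bowl, the rod is back in its holder, and both fresh vials are in the dryer; the half-width movement of each pellet is inferred from camera positions, since the five look alike.

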